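# Crack open the stuck optics keeper

## Robot

A 6-joint arm with a two-finger parallel gripper is mounted at the origin on the work surface. World frame = base frame: x ahead of the robot, y to its left, z up, the work surface at z = 0. Lengths are in m, angles in rad, forces in N, time in s.
With the tool pointing down it reaches from about 0.25 to 0.725 m from the base axis. Payload 4 kg.
Tool frame: the origin (TCP) lies on the front face of the gripper's body, between the roots of the fingers; the fingertips stand 73 mm ahead of it and the grasp point (between the pads) lies 54 mm ahead of it; z points along the fingers, y is the direction in which the jaws open and shut (so a half turn about z gives the same grasp; the last joint's range is limited). The gripper opens to 85 mm and grips with 20 to 120 N. Pads are 22 mm wide; open, the fingers measure 114 mm over their backs; the gripper's body (76 mm by 85 mm) begins 54 mm behind the grasp point. The pads swing forward as they close: fully open they stand 13 mm farther back than shut.
Start: joints at [-1.313, 0.241, 0.005, 1.335, 0, 1.571], TCP at [0.127, -0.483, 0.304] pointing down, gripper open.
Joint ranges: [-2.72, 2.72], [-1.05, 1.87], [-1.09, 1.28], [-1.99, 2.15], [-1.42, 1.44], [-3.14, 3.14]. Speed limits (rad/s): [2.79, 2.79, 3.14, 3.14, 3.14, 3.14].

## Interface

Orientations are given as a unit quaternion [x, y, z, w].
In Python, from workcell import sensors, camera, order gives the robot as it stands. The module is installed in compiled form; this text tells all that it offers.
- The arm moves only by the shell command python3 -m inch 'ROWS'. ROWS is JSON, one flat list of numbers, 5 for each row, row after row: the opening, from -1 (shut) to 1 (fully open), then the shift along the tool's x, y, z in mm, then the turn about the tool's z in units of 6 degrees (1.0 is 6 degrees). A call has 1 to 8 rows; each row is the pose to reach, as a shift and turn from the pose commanded when the call began, along the tool's axes at that moment; what a row does not reach only later rows make up. A row lasts 1/10 s, in which the tool goes at most 50 mm and 8.59 degrees, less where a joint would pass 70% of its speed; a pose out of reach is approached as far as the arm can. A call with a gripper value outside its range is refused whole. The fingers move at their own pace and stop on an object; the grip force is fixed at half the most. Time passes only in rows, so rows that repeat a pose let the fingers close. It gives the time, the measured TCP pose, the force and the opening at its end, in the units of the state.
- sensors.get_obs(): the state, without advancing time (a new reading comes with each control period).
- camera(name): name is "scene" or "top" or "wrist"; returns a dict with "pixels" (384x512x3 uint8, red, green, blue), "intrinsics" (3x3 intrinsics, pixels), "extrinsics" (4x4, takes a point from camera to world coordinates). Camera axes: x right, y down, z forward; pixel columns grow to the right and rows downward; lengths in m; the calibration is good to about 2 mm. The wrist camera is an equidistant fisheye: a pixel r from the principal point sees the ray r / f radians off the axis. A picture is of the moment at which its call begins. There is no depth.
- order.job_done(): hands the job in, once; it reports no verdict.
The state is a dict: "clock": time; "joint_pos": joint angles; "joint_vel": joint speeds; "tau": joint torques, N m; "eef_pos": TCP position; "tool_rot": TCP orientation; "ft_force": force on the tool from outside, world axes, zero at the start; "ft_torque": the same for the moment, N m; "grip_width": finger opening in m.
Only numpy, scipy, OpenCV 4.12 (cv2) and the standard library are available. Lean on these libraries where they do the work, as an engineer would, in place of code of your own. Each camera call takes 0.05 s, during which the arm holds its last target.

## Task

Blow the dust off the lid seam of the grey optics keeper: press the nozzle cap of the clamped air-duster canister fully down and let it spring back up, while the lid is still shut. Then take the keeper's lid by its bar handle, break it free of its sticky seal without letting it fly wide open, and finish holding it still in the gripper, just ajar, with its front edge about 25 mm up. The program ends while still holding the lid there (let go, it falls shut); leave the other things on the bench where they are.

Things in the scene. Friction and masses are not known exactly. Their poses are not given: they have to be found in the camera images.
- nozzle_top (a point): Centre of the flat top of the white nozzle cap (round, 32 mm across, 22 mm tall) of the slim aluminium canister (56 mm across) that is fixed upright in a round dark foot (96 mm across) to the left (+y) of the keeper. The top is 180 mm above the bench. A thin white straw leaves the cap's side towards the keeper.
- nozzle (a joint): How far the nozzle cap is pressed straight down: 0 up, 0.006 m fully down. A spring pushes it back up; 3 N starts it moving, 6 N holds it fully down, and it stops hard there.
- keeper_box (a point): Centre of the underside of the optics keeper, a grey box 160 x 150 mm and 74 mm tall with its gasket, screwed to the bench on a 190 x 170 mm foot; does not move. Own x points from the handle side to the hinge side, z up.
- lid_handle (a point): Middle of the bar handle of the lid: a round dark steel bar, 14 mm thick, 104 mm long, lying along the keeper's y on two 12 mm posts 45 mm either side of the middle. With the lid shut the bar's axis is 118 mm above the bench and 34 mm above the lid's top; it is near the lid's front edge (the robot's side), 22 mm in. It rides with the lid.
- lid_hinge (a point): A point on the lid's hinge line, in the middle of the lid's back edge, 74 mm above the bench; the hinge line runs along the point's y. The aluminium lid is 172 x 160 x 10 mm; its front edge is 172 mm and the handle's axis 150 mm in front of the hinge, the handle 44 mm higher. Own axes as the keeper's, turning with the lid about y.
- lid (a joint): Opening angle of the lid in rad, 0 shut, positive as the front edge rises, stop at 0.45. A sticky seal holds it: the upward pull needed at the handle is about 17 N at first, falls off as soon as the lid starts to lift, and from 0.07 rad on is only the weight, about 2 N; let go, the lid falls shut by itself.
- cleaner: Bystander, loose, to be left alone: plain white capped cleaner bottle, 58 mm across, 140 mm tall, no straw. Origin at the centre of its underside.
- lens_ring: Bystander, loose, to be left alone: black lens ring, 40 mm across, 12 mm tall, between keeper and canister. Origin at the centre of its underside.
- bulb: Bystander, loose, to be left alone: white reflector bulb standing mouth down, 54 mm across, 50 mm tall. Origin at the centre of its underside.
- driver: Bystander, loose, to be left alone: screwdriver lying between the robot and the keeper. Origin at the centre of its underside.
- spanner: Bystander, loose, to be left alone: spanner, 150 mm, lying left of the canister. Origin at the centre of its underside.
- stage: Bystander, loose, to be left alone: small black stage with a micrometer head, 60 mm square, 30 mm tall, behind the keeper. Origin at the centre of its underside.
Things that resemble listed ones, but are neither listed nor needed, are in the scene too. Leave any blue or red look-alike of the part that bears nozzle_top alone.

How it is judged:
On the way, in this order (a step that is already met when the one before it is completed fails the run):
1. the nozzle cap is pressed down (at least 4.5 of its 6 mm) with the lid shut (value of joint nozzle above 0.0045 m and value of joint lid below 0.02 rad), for 0.05 s.
2. the nozzle cap has sprung back up with the lid still shut (value of joint nozzle below 0.001 m and value of joint lid below 0.02 rad), for 0.1 s.
3. the lid is broken free and ajar (0.09 to 0.24 rad) (value of joint lid between 0.09 and 0.24 rad), for 0.2 s.
At the end, for the whole second after the job is handed in: The lid is held ajar by the fingers at 0.09 to 0.22 rad (front edge about 15 to 38 mm up), at rest (under 0.05 rad/s), with the fingers pressing on it (over 0.5 N), and the nozzle cap is up (value of joint lid between 0.09 and 0.22 rad and velocity of joint lid between -0.05 and 0.05 rad/s and value of joint nozzle below 0.001 m and contact force between the fingers and lid above 0.5 N); the arm keeps its last pose, push and grip.
It fails at once if the lid flies open past 0.35 rad (value of joint lid above 0.35 rad).
It fails at once if the nozzle is pressed while the lid is open (value of joint nozzle above 0.002 m and value of joint lid above 0.03 rad).
It fails at once if a bystander on the bench is pushed more than 25 mm (distance of any of cleaner, lens_ring, bulb, driver, spanner, stage from where it was at the start of the episode above 0.025 m).
It also fails if it takes over 45 s, if anything falls off the work surface, if the arm or the gripper's body presses on something with over 40 N, if the wrist force passes 120 N, or if a joint passes its speed limit or range.

## Working session

There is one attempt and no reset: what is moved stays moved. The work goes in short steps, Python scripts to look and compute and a shell command to move; the robot and the scene stay as the last step left them, time stands still between calls to the robot, and variables do not carry over. Pictures are saved under pics/ and viewed, and the job is handed in when it is done.

```bash
mkdir -p pics; cat > h.py <<'E'
import numpy as np, cv2
from workcell import sensors, camera, order
def snap(n,f):
    c=camera(n); cv2.imwrite('pics/'+f+'.png',c['pixels'][:,:,::-1]); np.savez('pics/'+f+'.npz',K=c['intrinsics'],T=c['extrinsics'],p=c['pixels']); return c
def ray(f,u,v,fish=False):
    d=np.load('pics/'+f+'.npz');K=d['K'];T=d['T']
    x=(u-K[0,2])/K[0,0];y=(v-K[1,2])/K[1,1]
    if fish:
        r=np.hypot(x,y); q=np.array([np.sin(r)*x/max(r,1e-9),np.sin(r)*y/max(r,1e-9),np.cos(r)])
    else: q=np.array([x,y,1.])
    q=T[:3,:3]@q; return T[:3,3],q/np.linalg.norm(q)
def onz(f,u,v,z,fish=False):
    o,d=ray(f,u,v,fish); return o+d*(z-o[2])/d[2]
def proj(f,P):
    d=np.load('pics/'+f+'.npz');K=d['K'];T=d['T']
    q=T[:3,:3].T@(np.array(P)-T[:3,3]); return (K@(q/q[2]))[:2]
E
python3 - <<'E'
from h import *
np.set_printoptions(precision=3,suppress=True)
for n in ['scene','top','wrist']:
    c=snap(n,n+'0'); print(n,c['intrinsics'].tolist(),c['extrinsics'])
print(sensors.get_obs())
E
```

```text
scene [[392.9403625580124, 0.0, 256.1515622566246], [0.0, 392.9403625580124, 191.46180212927598], [0.0, 0.0, 1.0]] [[ 0.453  0.737 -0.501  1.011]
 [ 0.891 -0.369  0.264 -0.17 ]
 [ 0.009 -0.566 -0.824  0.827]
 [ 0.     0.     0.     1.   ]]
top [[425.3038109882558, 0.0, 259.13491357530916], [0.0, 425.3038109882558, 185.74528475106462], [0.0, 0.0, 1.0]] [[-0.015 -0.999  0.036  0.529]
 [-1.     0.014 -0.013  0.056]
 [ 0.013 -0.036 -0.999  1.161]
 [ 0.     0.     0.     1.   ]]
wrist [[297.3186396354542, 0.0, 257.13851985380205], [0.0, 297.3186396354542, 191.7072243827983], [0.0, 0.0, 1.0]] [[ 0.256 -0.927 -0.274  0.198]
 [-0.967 -0.246 -0.071 -0.464]
 [-0.002  0.283 -0.959  0.374]
 [ 0.     0.     0.     1.   ]]
{'clock': 0.15, 'joint_pos': array([-1.313,  0.241,  0.004,  1.335,  0.   ,  1.571]), 'joint_vel': array([ 0.002, -0.001,  0.003, -0.   , -0.   ,  0.003]), 'tau': array([  0.001, -37.264,  25.264,   0.012,   0.   ,   0.   ]), 'eef_pos': array([ 0.127, -0.483,  0.303]), 'tool_rot': array([ 0.992,  0.129, -0.   , -0.001]), 'ft_force': array([-0.021,  0.254,  0.084]), 'ft_torque': array([ 0.002, -0.018,  0.013]), 'grip_width': 0.085256582103923}
```

View pics/scene0.png

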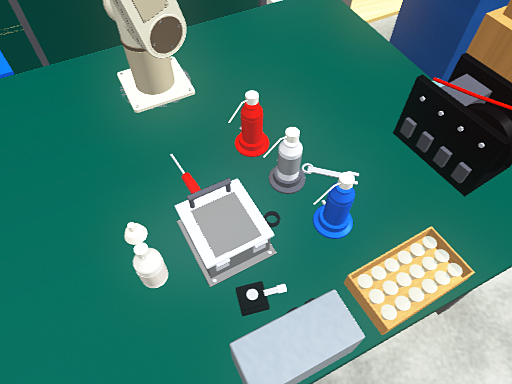

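View pics/top0.png

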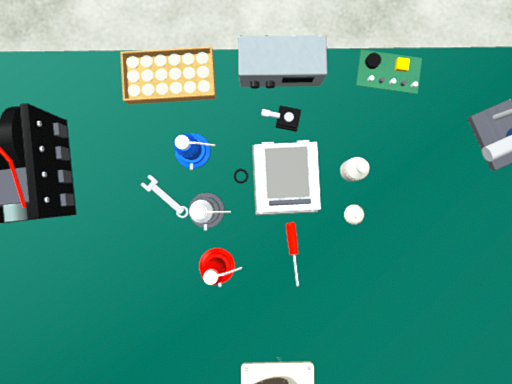

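The pictures show several things that could be taken for the target:
- **Canisters:** silver/white-capped at scene (290,135), top (201,211); red at scene (252,98), top (210,276); blue at scene (347,180), top (182,143).
- **White things:** cleaner at scene (150,267), top (355,169); bulb at scene (136,233), top (354,214).

I choose the silver one. The keeper is at top (286,177), with its bar near (289,202). Next I'll check these in close crops.

```bash
python3 - <<'E'
import cv2
a=cv2.imread('pics/scene0.png');b=cv2.imread('pics/top0.png')
A=cv2.resize(a[115:205,255:335],None,fx=5,fy=5,interpolation=2)
cv2.imwrite('pics/c1.png',A)
cv2.imwrite('pics/c2.png',cv2.resize(b[130:240,180:330],None,fx=5,fy=5,interpolation=2))
cv2.imwrite('pics/c3.png',cv2.resize(a[170:280,170:285],None,fx=5,fy=5,interpolation=2))
E
```

```text
(no output)
```

View pics/c1.png

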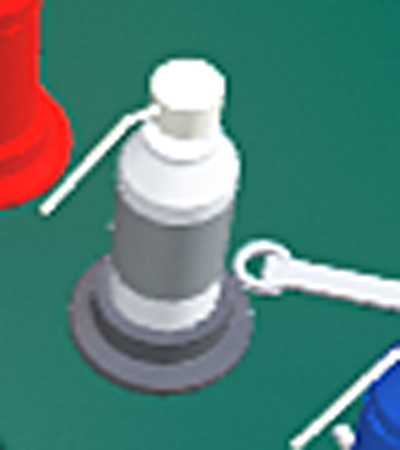

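View pics/c2.png

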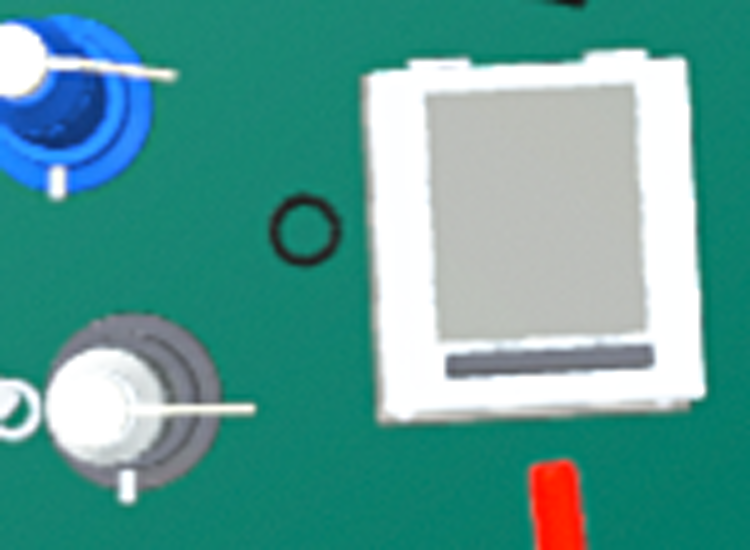

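View pics/c3.png

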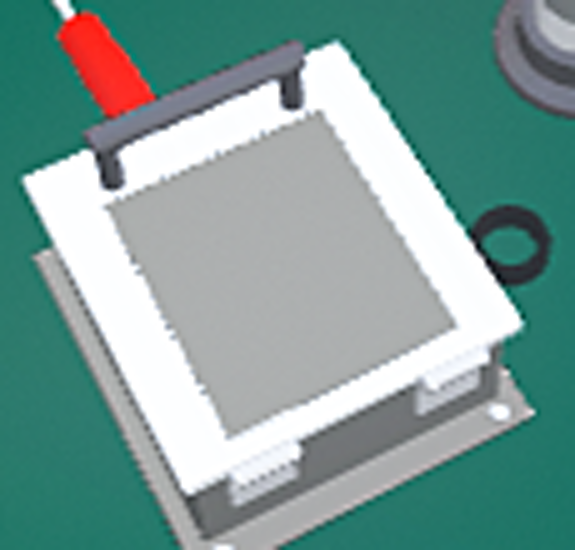

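The crops confirm the silver canister: white cap, aluminium body, dark foot, with its straw pointing at the keeper. The cap top is at scene (292.4,132.2) and about (200,211) in top. The bar middle is at top (290,202) and scene (209,188).

```bash
python3 - <<'E'
from h import *
np.set_printoptions(precision=4,suppress=True)
def tri(a,b):
    M=[];r=[]
    for o,d in (a,b):
        P=np.eye(3)-np.outer(d,d);M.append(P);r.append(P@o)
    return np.linalg.solve(sum(M),sum(r))
print('cap scene',onz('scene0',292.2,132,.18),'top',onz('top0',200,211,.18),tri(ray('scene0',292.2,132),ray('top0',200,211)))
print('foot top',onz('top0',206.4,210.2,.01))
print('bar',onz('scene0',209,188.2,.122),onz('top0',290,202.2,.125),tri(ray('scene0',209,188.2),ray('top0',290,202.2)))
a=onz('top0',180+446/5,130+366/5,.125);b=onz('top0',180+654/5,130+356/5,.125);print('ends',a,b,np.degrees(np.arctan2(*(a-b)[:2])))
a=onz('scene0',170+88/5,170+135/5,.122);b=onz('scene0',170+303/5,170+48/5,.122);print('ends',a,b,np.degrees(np.arctan2(*(a-b)[:2])))
for n,p in dict(driver_a=(291,224),driver_e=(297,285),bulb=(354,214),red=(217,265)).items(): print(n,onz('top0',*p,.02))
print('redcap',onz('top0',210,276,.18))
for n,uv in dict(lid1=(180+362/5,130+73/5),lid2=(180+688/5,130+58/5),lid3=(180+705/5,130+400/5),lid4=(180+380/5,130+422/5)).items(): print(n,onz('top0',*uv,.084))
E
```

```text
cap scene [0.5101 0.1819 0.18  ] top [0.508  0.1792 0.18  ] [0.5088 0.1809 0.1791]
foot top [0.5062 0.1834 0.01  ]
bar [ 0.5285 -0.0328  0.122 ] [ 0.5249 -0.033   0.125 ] [ 0.5252 -0.0328  0.1177]
ends [0.5232 0.0178 0.125 ] [ 0.5265 -0.0838  0.125 ] -1.8898572328575214
ends [ 0.5292 -0.0831  0.122 ] [0.5285 0.0192 0.122 ] 179.5846939535956
driver_a [ 0.466  -0.0436  0.02  ]
driver_e [ 0.3036 -0.0567  0.02  ]
bulb [ 0.4902 -0.2135  0.02  ]
red [0.3602 0.1556 0.02  ]
redcap [0.3591 0.1579 0.18  ]
lid1 [0.6724 0.0567 0.084 ]
lid2 [ 0.6779 -0.1096  0.084 ]
lid3 [ 0.5038 -0.1147  0.084 ]
lid4 [0.4952 0.0501 0.084 ]
```

```bash
cat > d.py <<'E'
import sys
from h import *
from scipy.spatial.transform import Rotation as R
o=sensors.get_obs();Rm=R.from_quat(o['tool_rot'])
t=np.array([float(v) for v in sys.argv[1:4]])
np.set_printoptions(precision=4,suppress=True)
m=Rm.as_matrix();yaw=np.degrees(np.arctan2(m[1,0],m[0,0]))
print('t',o['clock'],'tcp',o['eef_pos'],'yaw',yaw,'z',m[:,2],'shift mm',Rm.inv().apply(t-o['eef_pos'])*1000,'F',o['ft_force'],'w',o['grip_width'])
if len(sys.argv)>4: print('turn units',-(float(sys.argv[4])-yaw)/6)
E
python3 -m inch '[-1,30,-30,0,-0.7, -1,70,-70,0,-1.6, -1,105,-105,0,-2.5, -1,140,-140,0,-3.4, -1,175,-175,0,-4.2, -1,210,-210,0,-5, -1,240,-240,0,-5.8, -1,270,-272,0,-6.5]'; python3 d.py 0.509 0.181 0.29 92
```

```text
clock: 0.95
eef_pos: [0.3197, -0.1497, 0.304]
tool_rot: [0.891, 0.454, 0.0, 0.0]
ft_force: [0.8, 0.5, 0.5]
grip_width: 0.0001
t 0.95 tcp [ 0.3197 -0.1497  0.304 ] yaw 53.969805723971376 z [ 0.0006 -0.0002 -1.    ] shift mm [378.7795 -41.4413  13.9943] F [0.759  0.4898 0.4582] w 5.32642557267225e-05
turn units -6.338365712671437
```

```bash
python3 -m inch '[-1,47,-5,0,-0.8, -1,95,-10,0,-1.6, -1,142,-16,0,-2.4, -1,190,-21,0,-3.2, -1,237,-26,0,-4, -1,285,-31,0,-4.8, -1,332,-36,0,-5.6, -1,365,-40,0,-6.3]'; python3 - <<'E'
from h import *
for n in ['scene','top','wrist']: snap(n,n+'1')
E
python3 d.py 0.509 0.181 0.26 92
```

```text
clock: 1.75
eef_pos: [0.5035, 0.1692, 0.3033]
tool_rot: [0.695, 0.719, -0.0, -0.0]
ft_force: [-0.4, -0.9, 0.4]
grip_width: -0.0002
t 1.9 tcp [0.5029 0.1681 0.3027] yaw 91.72725023605283 z [-0.0017 -0.0006 -1.    ] shift mm [12.7207  6.5159 42.7071] F [-0.7391 -0.7967 -0.2078] w 0.0004059894743867949
turn units -0.04545829399119583
```

View pics/wrist1.png

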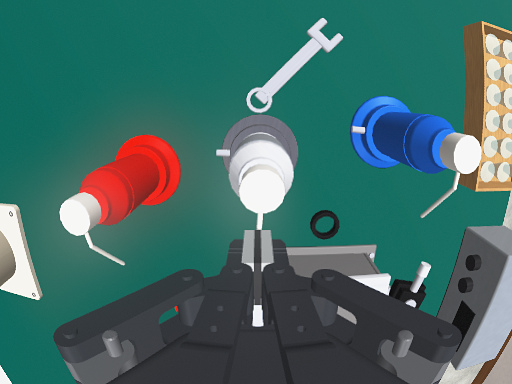

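View pics/scene1.png

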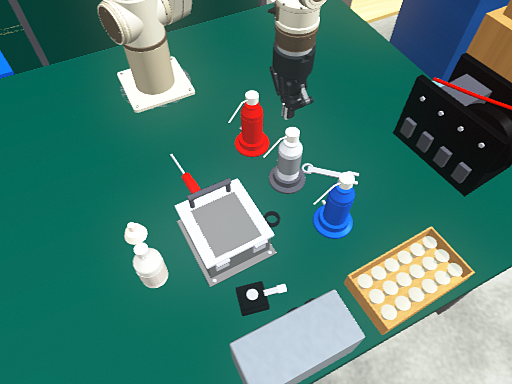

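In the wrist view the silver cap's top is at (261,188), just beyond the closed fingertips at (258,240). I'll measure it from here.

```bash
python3 - <<'E'
from h import *
np.set_printoptions(precision=4,suppress=True)
g=np.load('pics/wrist1.npz')['p'];
cv2.imwrite('pics/w1c.png',cv2.resize(g[130:280,190:330,::-1],None,fx=4,fy=4))
print(onz('wrist1',261,188,.18,True), onz('wrist1',258,240,.2297,True), proj('scene1',[.503,.168,.2297]))
print(np.load('pics/wrist1.npz')['T'])
E
```

```text
[0.507  0.1883 0.18  ] [0.5054 0.1734 0.2297] [286.828  115.8061]
[[ 0.9994  0.0325  0.0086  0.5028]
 [ 0.0336 -0.9588 -0.2822  0.2424]
 [-0.0009  0.2823 -0.9593  0.3731]
 [ 0.      0.      0.      1.    ]]
```

View pics/w1c.png

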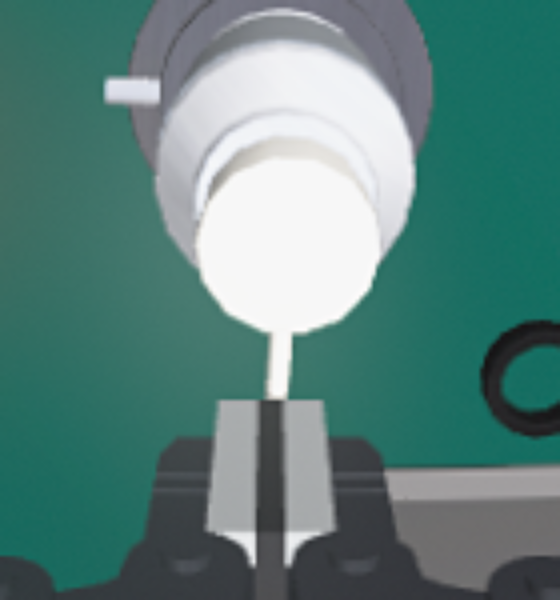

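```bash
python3 - <<'E'
from h import *
np.set_printoptions(precision=4,suppress=True)
print(onz('wrist1',262,191,.18,True), onz('wrist1',258,230,.2297,True))
# residual view
for P in ([.509,.181,.18],[.508,.184,.18]): print(proj('scene0',P),proj('top0',P))
E
python3 d.py 0.509 0.183 0.258 92
```

```text
[0.5078 0.1862 0.18  ] [0.5052 0.1793 0.2297]
[291.5818 131.8031] [199.2285 210.5561]
[292.5223 131.0664] [197.9258 211.0115]
t 1.9 tcp [0.5029 0.1681 0.3027] yaw 91.72725023605283 z [-0.0017 -0.0006 -1.    ] shift mm [14.721   6.5795 44.7058] F [-0.7391 -0.7967 -0.2078] w 0.0004059894743867949
turn units -0.04545829399119583
```

```bash
python3 -m inch '[-1,8,3,10,0, -1,14,5,20,0, -1,14,5,36,0, -1,14,5,42,0, -1,14,5,42,0]'; python3 d.py 0.508 0.183 0.253; python3 - <<'E'
from h import *
snap('wrist','wrist2');g=snap('scene','scene2')['pixels']
cv2.imwrite('pics/s2c.png',cv2.resize(g[60:200,220:360,::-1],None,fx=4,fy=4))
E
```

```text
clock: 2.4
eef_pos: [0.5063, 0.1797, 0.2604]
tool_rot: [0.698, 0.716, -0.002, -0.001]
ft_force: [-0.3, 0.5, -0.1]
grip_width: -0.0002
t 2.4 tcp [0.5063 0.1797 0.2604] yaw 91.50596338941197 z [-0.0032 -0.0011 -1.    ] shift mm [3.2442 1.8564 7.4257] F [-0.331   0.4969 -0.1357] w -0.00015891836105466118
```

View pics/s2c.png

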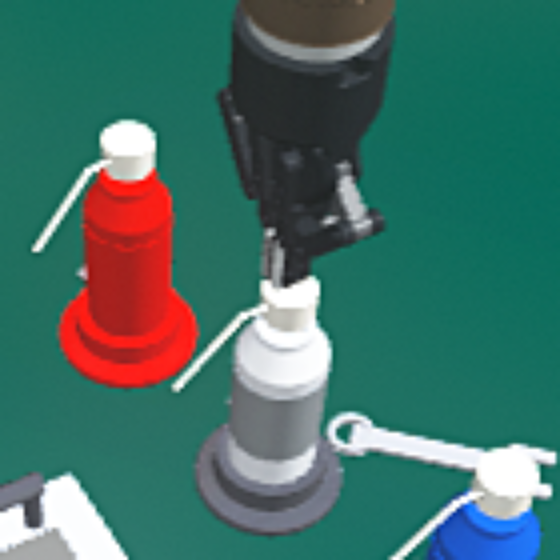

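View pics/wrist2.png

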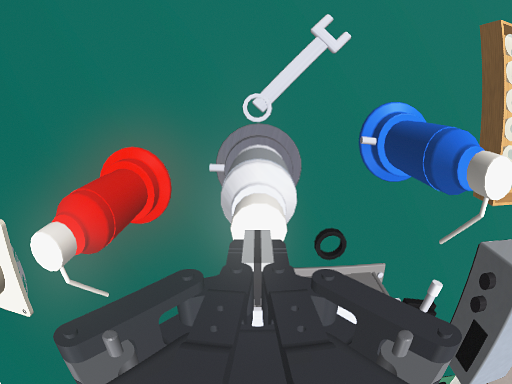

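The scene crop shows the closed fingers just above the silver cap at crop (290,285), and the wrist view agrees. I'll press in small steps.

```bash
python3 -m inch '[-1,3,1,0,0, -1,3,1,5,0, -1,3,1,7,0, -1,3,1,9,0, -1,3,1,9,0]'; python3 d.py 0.508 0.183 0.247
```

```text
clock: 3.0
eef_pos: [0.5082, 0.1836, 0.2529]
tool_rot: [0.697, 0.717, -0.0, -0.0]
ft_force: [-0.3, -0.0, 0.7]
grip_width: -0.0002
t 3.0 tcp [0.5082 0.1836 0.2529] yaw 91.57085142852245 z [-0.  0. -1.] shift mm [-0.6003 -0.1696  5.8632] F [-0.3165 -0.0371  0.692 ] w -0.00018491476947798732
```

```bash
python3 -m inch '[-1,0,0,2,0, -1,0,0,3,0, -1,0,0,3,0]'; python3 -m inch '[-1,0,0,1,0, -1,0,0,2,0, -1,0,0,2,0]'
```

```text
clock: 3.3
eef_pos: [0.5083, 0.1836, 0.2503]
tool_rot: [0.697, 0.717, 0.0, 0.0]
ft_force: [-1.1, -0.8, 3.9]
grip_width: 0.0001
clock: 3.6
eef_pos: [0.5083, 0.1836, 0.2481]
tool_rot: [0.697, 0.717, 0.0, 0.0]
ft_force: [-0.9, 0.0, 5.7]
grip_width: 0.0
```

```bash
python3 -m inch '[-1,0,0,0.5,0, -1,0,0,1,0, -1,0,0,1,0, -1,0,0,1,0]'; python3 - <<'E'
from h import *
g=snap('scene','scene3')['pixels']
cv2.imwrite('pics/s3c.png',cv2.resize(g[60:200,220:360,::-1],None,fx=4,fy=4))
E
```

```text
clock: 4.0
eef_pos: [0.5083, 0.1836, 0.2472]
tool_rot: [0.697, 0.717, 0.0, 0.0]
ft_force: [-2.4, -0.7, 6.0]
grip_width: 0.0
```

View pics/s3c.png

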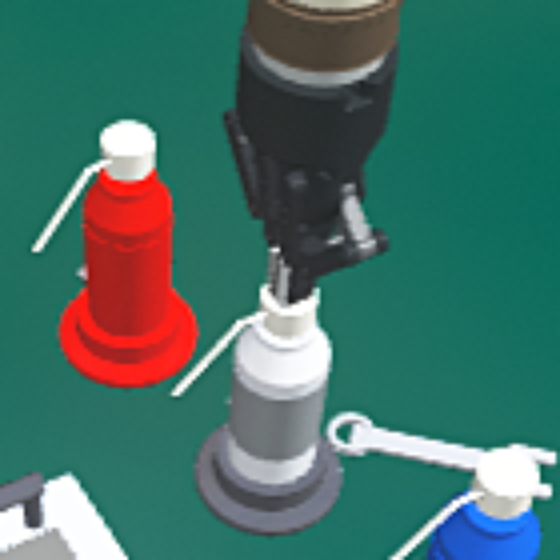

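The cap has gone visibly down, its top now at crop (290,297). I'll go a touch more to feel the hard stop, then release.

```bash
python3 -m inch '[-1,0,0,0.5,0, -1,0,0,1,0, -1,0,0,1,0]';  python3 -m inch '[-1,0,0,-5,0, -1,0,0,-15,0, -1,0,0,-30,0, -1,0,0,-50,0, -1,0,0,-50,0]'; python3 - <<'E'
from h import *
g=snap('scene','scene4')['pixels']
cv2.imwrite('pics/s4c.png',cv2.resize(g[60:200,220:360,::-1],None,fx=4,fy=4))
E
python3 d.py .526 -.033 .253 92
```

```text
clock: 4.35
eef_pos: [0.5083, 0.1836, 0.2467]
tool_rot: [0.697, 0.717, 0.0, 0.0]
ft_force: [-2.6, -1.4, 6.9]
grip_width: -0.0003
clock: 4.85
eef_pos: [0.5093, 0.184, 0.2984]
tool_rot: [0.697, 0.717, 0.002, 0.001]
ft_force: [-0.3, 0.4, 0.0]
grip_width: -0.0
t 4.9 tcp [0.5088 0.1838 0.2969] yaw 91.56910430174258 z [ 0.0023  0.0008 -1.    ] shift mm [-217.2349   11.1059   43.7164] F [ 0.2641 -0.5737 -0.6035] w 0.00016609091976535384
turn units -0.07181594970956932
```

View pics/s4c.png

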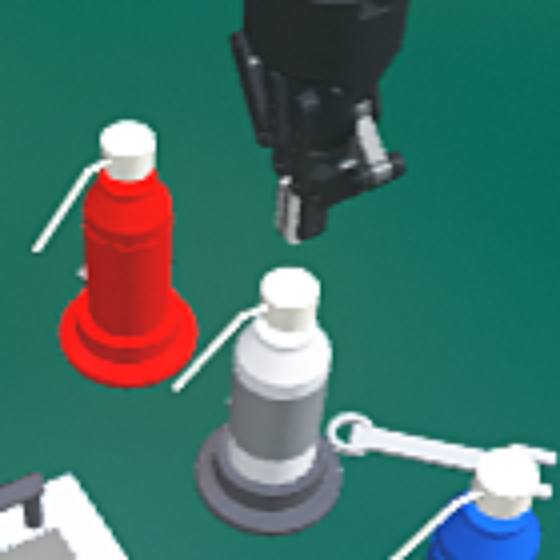

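The force rise to 6.9 N marks the hard stop. The cap is back up, with its top at crop (290,285). Now to the bar, opening on the way.

```bash
python3 -m inch '[-1,-30,2,0,0, 1,-75,4,0,0, 1,-120,6,0,0, 1,-160,8,0,0, 1,-190,10,0,0, 1,-217,11,0,0, 1,-217,11,0,0]'; python3 - <<'E'
from h import *
snap('wrist','wrist5');snap('top','top5')
E
python3 d.py .526 -.033 .2 92
```

```text
clock: 5.6
eef_pos: [0.5247, -0.036, 0.2944]
tool_rot: [0.699, 0.715, -0.001, -0.001]
ft_force: [0.1, 0.0, 0.9]
grip_width: 0.0849
t 5.7 tcp [ 0.5246 -0.0335  0.2947] yaw 91.48065750379007 z [-0.0023  0.0006 -1.    ] shift mm [ 0.3621  1.5833 94.6545] F [-0.32   -0.5904  0.2303] w 0.0854568607075913
turn units -0.086557082701655
```

View pics/wrist5.png

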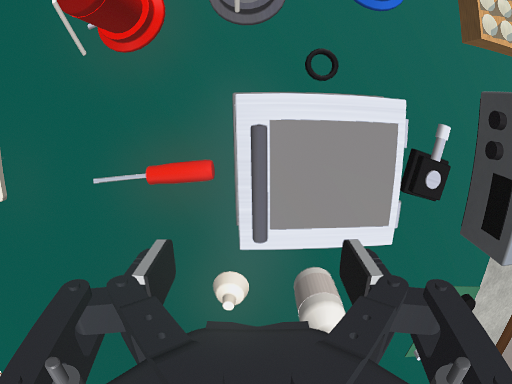

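The wrist view shows the bar upright from about (259,125) to (260,243), between the open fingers, with the driver's handle at (180,172) well to the side.

```bash
python3 - <<'E'
from h import *
np.set_printoptions(precision=4,suppress=True)
a=onz('wrist5',259.5,125,.123,True);b=onz('wrist5',260.5,242,.123,True);print(a,b,(a+b)/2,np.degrees(np.arctan2(*(a-b)[:2])))
print(onz('wrist5',180,172,.03,True),onz('wrist5',213,170,.02,True))
E
```

```text
[0.5258 0.0212 0.123 ] [ 0.5294 -0.0822  0.123 ] [ 0.5276 -0.0305  0.123 ] -1.9550349092326635
[ 0.434  -0.0405  0.03  ] [ 0.4723 -0.0397  0.02  ]
```

```bash
python3 -m inch '[1,1,2,30,-0.1, 1,1,2,65,-0.1, 1,1,2,95,-0.1, 1,1,2,112,-0.1, 1,1,2,122,-0.1, 1,1,2,122,-0.1]'; python3 - <<'E'
from h import *
snap('wrist','wrist6');g=snap('scene','scene6')['pixels']
cv2.imwrite('pics/s6c.png',cv2.resize(g[120:280,150:310,::-1],None,fx=3.5,fy=3.5))
E
python3 d.py .527 -.032 .172 92
```

```text
clock: 6.3
eef_pos: [0.5261, -0.0309, 0.1723]
tool_rot: [0.693, 0.721, -0.001, -0.001]
ft_force: [0.4, -0.1, -0.3]
grip_width: 0.0852
t 6.4 tcp [ 0.5276 -0.0314  0.1745] yaw 92.22593364530013 z [ 0.0008  0.0001 -1.    ] shift mm [-0.6057 -0.5771  2.46  ] F [-0.0026  0.4336  0.3203] w 0.08546469921052549
turn units 0.03765560755002184
```

View pics/wrist6.png

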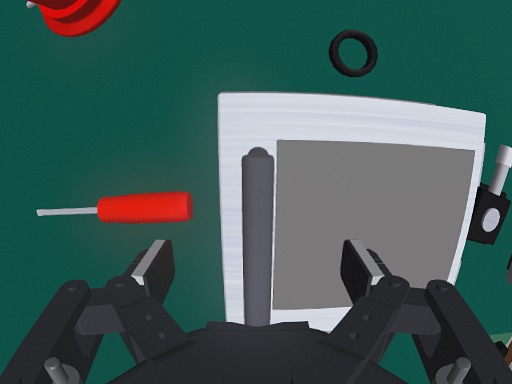

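View pics/s6c.png

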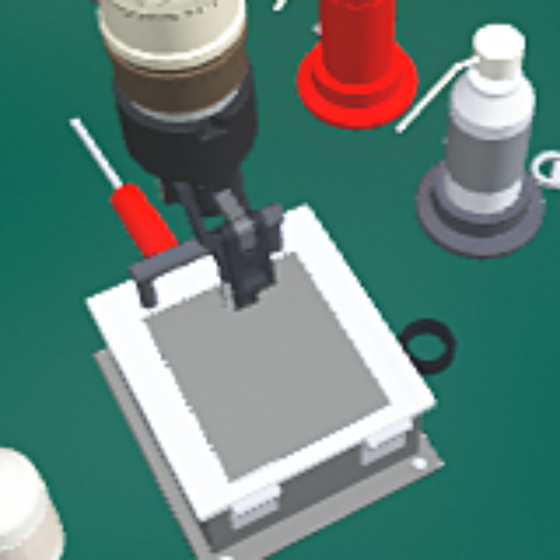

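The bar is centred at column 258, midway between the pads at (155,270) and (355,270). Closing now.

```bash
python3 -m inch '[1,0,0,2,0, -1,0,0,2,0, -1,0,0,2,0, -1,0,0,2,0, -1,0,0,2,0, -1,0,0,2,0, -1,0,0,2,0, -1,0,0,2,0]'; python3 -m inch '[-1,0,0,0,0, -1,0,0,0,0, -1,0,0,0,0]'; python3 d.py .527 -.032 .172 92
```

```text
clock: 7.2
eef_pos: [0.526, -0.0321, 0.1722]
tool_rot: [0.694, 0.72, -0.001, -0.001]
ft_force: [-5.1, -0.3, 5.4]
grip_width: 0.0122
clock: 7.5
eef_pos: [0.526, -0.0321, 0.1721]
tool_rot: [0.694, 0.72, -0.001, -0.001]
ft_force: [-4.2, -0.8, 5.5]
grip_width: 0.0121
t 7.5 tcp [ 0.526  -0.0321  0.1721] yaw 92.15854217694591 z [-0.0022 -0.0002 -1.    ] shift mm [0.0181 0.9978 0.1309] F [-4.1883 -0.8349  5.5197] w 0.012075151345307325
turn units 0.026423696157652426
```

```bash
python3 - <<'E'
from h import *
g=snap('wrist','wrist7')['pixels'];cv2.imwrite('pics/w7c.png',cv2.resize(g[120:340,150:370,::-1],None,fx=2.5,fy=2.5))
g=snap('scene','scene7')['pixels']
cv2.imwrite('pics/s7c.png',cv2.resize(g[150:250,170:270,::-1],None,fx=5.5,fy=5.5))
E
```

```text
(no output)
```

View pics/w7c.png

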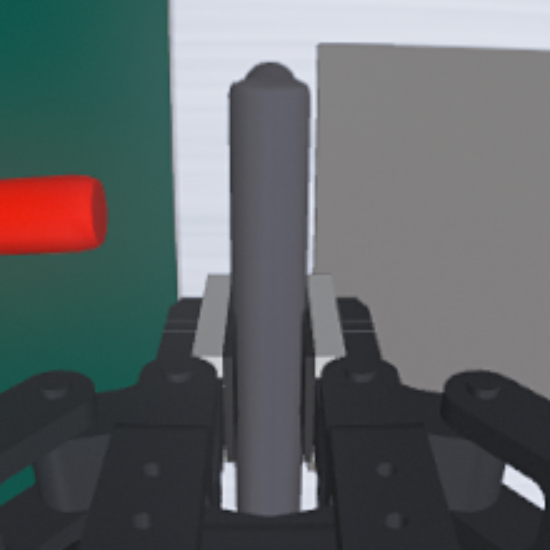

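View pics/s7c.png

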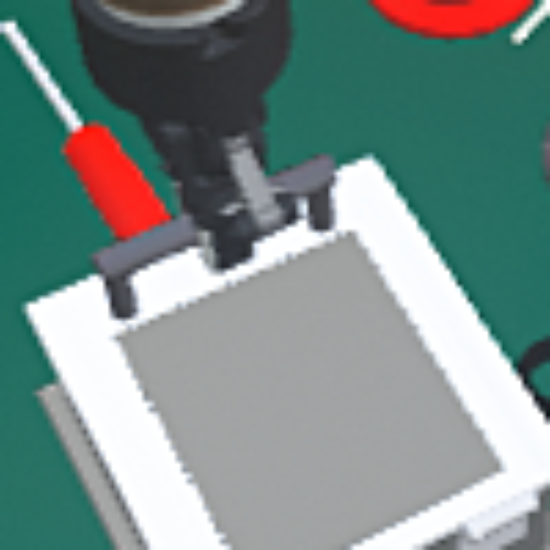

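The pads hold both sides of the bar at its middle, at wrist crop (215,330) and (325,330), and the lid is shut. I'll lift slowly along the arc.

```bash
for i in 1 2; do :; done; python3 -m inch '[-1,0,0,-1,0, -1,0,0,-2,0, -1,0,0.5,-3,0, -1,0,0.5,-3,0]'; python3 -m inch '[-1,0,0,-1,0, -1,0,0,-2,0, -1,0,0.5,-3,0, -1,0,0.5,-3,0]'
```

```text
clock: 8.0
eef_pos: [0.5262, -0.032, 0.1724]
tool_rot: [0.694, 0.72, -0.002, -0.002]
ft_force: [-1.0, -1.4, -17.7]
grip_width: 0.0117
clock: 8.4
eef_pos: [0.5263, -0.032, 0.1727]
tool_rot: [0.694, 0.72, -0.003, -0.003]
ft_force: [5.2, -1.8, -35.3]
grip_width: 0.0119
```

```bash
python3 -m inch '[-1,0,0,0,0, -1,0,0,0,0]'; python3 - <<'E'
from h import *
o=sensors.get_obs();print(o['ft_force'],o['ft_torque'],o['eef_pos'],o['tau'],o['joint_pos'])
g=snap('scene','scene8')['pixels']
cv2.imwrite('pics/s8c.png',cv2.resize(g[150:250,170:270,::-1],None,fx=5.5,fy=5.5))
a=np.load('pics/scene7.npz')['p'].astype(int);d=abs(a-g).max(2);print((d[200:280,170:290]>25).sum())
E
```

```text
clock: 8.6
eef_pos: [0.5263, -0.032, 0.1727]
tool_rot: [0.694, 0.72, -0.003, -0.003]
ft_force: [5.3, -2.3, -35.9]
grip_width: 0.0122
[  5.30847648  -2.26695204 -35.85798627] [-0.40903255 -1.07221076 -0.06042844] [ 0.52629603 -0.03202634  0.17274425] [ 8.97971336e-01 -5.97169554e+01  3.15520477e+01  2.15552934e+00
  4.67952238e-01 -2.66774010e-02] [-6.05722204e-02  3.92005203e-01 -1.39702716e-01  1.04694711e+00
 -4.68518746e-04  1.47255672e+00]
17
```

View pics/s8c.png

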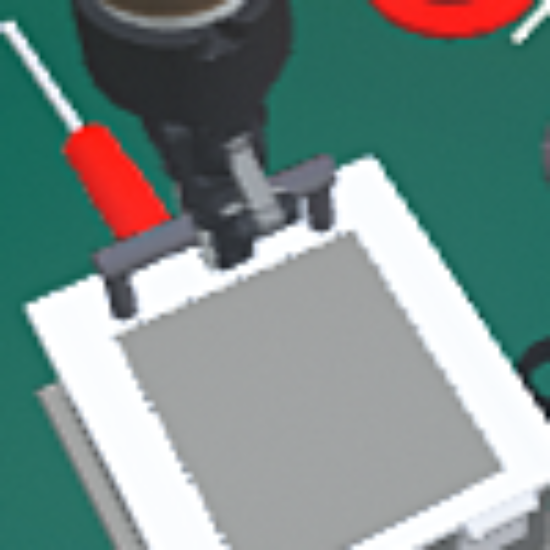

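The lid hasn't moved at 36 N, which is more than the stated 17 N. The grip looks clean, so I'll pull a bit further in small steps and check how the force responds.

```bash
python3 -m inch '[-1,0,-0.5,-0.5,0, -1,0,-0.7,-1,0, -1,0,-0.7,-1,0]'; python3 d.py .527 -.032 .172
```

```text
clock: 8.95
eef_pos: [0.5262, -0.032, 0.1728]
tool_rot: [0.694, 0.72, -0.002, -0.003]
ft_force: [8.7, -0.9, -42.1]
grip_width: 0.0122
t 8.95 tcp [ 0.5262 -0.032   0.1728] yaw 92.15966875969256 z [-0.0072  0.0001 -1.    ] shift mm [0.0154 0.7747 0.813 ] F [  8.6619  -0.8962 -42.1319] w 0.012201254392691954
```

```bash
python3 - <<'E'
from h import *
g=snap('scene','scene9')['pixels'].astype(int)
a=np.load('pics/scene7.npz')['p'].astype(int);d=abs(a-g).max(2)
cv2.imwrite('pics/d9.png',cv2.resize(np.clip(d[60:300,130:310]*4,0,255).astype(np.uint8),None,fx=2.4,fy=2.4))
g=snap('wrist','wrist9')['pixels'].astype(int);a=np.load('pics/wrist7.npz')['p'].astype(int)
cv2.imwrite('pics/w9.png',g[:,:,::-1]); 
o=sensors.get_obs();print(o['ft_force'],o['ft_torque'],o['joint_vel'])
E
```

```text
[  8.63471215  -1.77415343 -41.94971992] [-0.41376055 -1.83096023 -0.00552487] [-1.69572869e-03 -7.50438723e-04 -7.01888641e-04  1.92420248e-04
 -1.23798684e-03 -3.52812624e-05][ WARN:0@1.613] global loadsave.cpp:1063 imwrite_ Unsupported depth image for selected encoder is fallbacked to CV_8U.
```

View pics/d9.png

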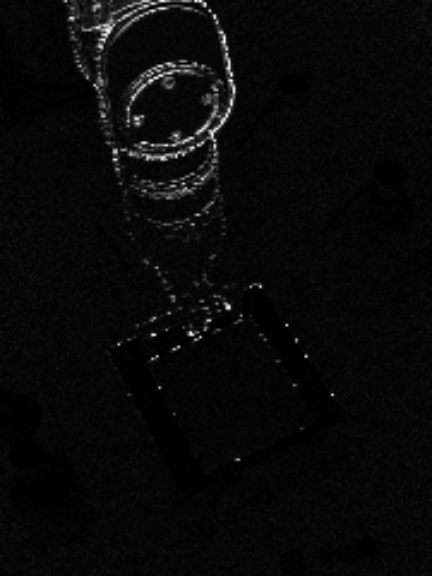

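View pics/w9.png

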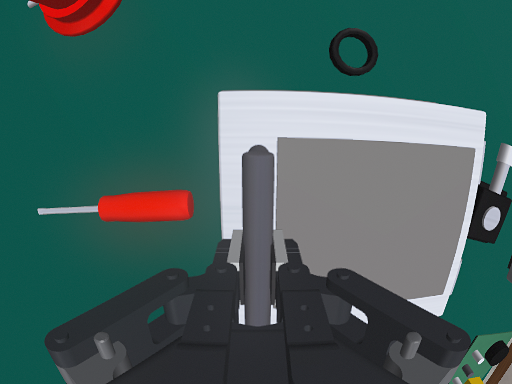

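The difference image shows only a hint of motion at the lid's front edge. The side force of +8.7 N says the tool sits behind the arc, so I'll relieve it in +x and keep lifting gently.

```bash
python3 -m inch '[-1,0,1,0,0, -1,0,2,0,0, -1,0,2,0,0]'; python3 d.py .527 -.032 .172; python3 -m inch '[-1,0,0.5,-0.5,0, -1,0,0.5,-1,0, -1,0,0.5,-1,0]'; python3 d.py .527 -.032 .172
```

```text
clock: 9.35
eef_pos: [0.5265, -0.032, 0.1728]
tool_rot: [0.694, 0.72, -0.004, -0.004]
ft_force: [4.7, -2.3, -38.1]
grip_width: 0.0121
t 9.35 tcp [ 0.5265 -0.032   0.1728] yaw 92.1560557523597 z [-0.0112 -0.0001 -0.9999] shift mm [-0.008   0.5123  0.7486] F [  4.6864  -2.2839 -38.1486] w 0.012101276552664951
clock: 9.65
eef_pos: [0.5266, -0.032, 0.1728]
tool_rot: [0.694, 0.72, -0.004, -0.004]
ft_force: [4.8, -1.4, -41.8]
grip_width: 0.0121
t 9.65 tcp [ 0.5266 -0.032   0.1728] yaw 92.15154691718548 z [-0.0125 -0.0001 -0.9999] shift mm [0.0158 0.4375 0.8281] F [  4.7668  -1.3736 -41.8125] w 0.012062021120741609
```

```bash
python3 - <<'E'
from h import *
np.set_printoptions(precision=3,suppress=True)
o=sensors.get_obs();print(o['ft_force'],o['ft_torque'],o['tau'],o['joint_pos'])
E
python3 -m inch '[-1,0,2,0,0, -1,0,4,0,0, -1,0,4,0,0, -1,0,4,0,0]'
python3 - <<'E'
from h import *
np.set_printoptions(precision=3,suppress=True)
o=sensors.get_obs();print(o['ft_force'],o['ft_torque'],o['tau'],o['joint_pos'],o['eef_pos'])
E
```

```text
[  4.767  -1.374 -41.812] [-0.441 -1.035 -0.007] [  1.141 -63.472  34.062   2.109   0.593  -0.025] [-0.06   0.395 -0.135  1.054 -0.001  1.473]
clock: 10.05
eef_pos: [0.5271, -0.032, 0.1727]
tool_rot: [0.694, 0.72, -0.007, -0.007]
ft_force: [-4.9, -2.8, -34.0]
grip_width: 0.0118
[ -4.932  -2.841 -34.025] [-0.601  0.978  0.02 ] [  1.698 -60.439  36.865  -1.634   0.886  -0.019] [-0.06   0.401 -0.126  1.064 -0.002  1.474] [ 0.527 -0.032  0.173]
```

The moment data are consistent with a clean pivot at the bar, so the pull is going into the lid and the seal is simply stiffer than stated. My commanded lift (about 8 mm) limits any jump to about 0.06 rad, so it's safe to go on in small increments.

```bash
python3 -m inch '[-1,0,-0.5,-0.7,0, -1,0,-1,-1.5,0, -1,0,-1,-1.5,0]'; python3 -m inch '[-1,0,0,-0.7,0, -1,0,0,-1.5,0, -1,0,0,-1.5,0]'
```

```text
clock: 10.35
eef_pos: [0.527, -0.032, 0.1729]
tool_rot: [0.694, 0.72, -0.007, -0.007]
ft_force: [0.8, -3.1, -44.4]
grip_width: 0.0116
clock: 10.65
eef_pos: [0.527, -0.032, 0.173]
tool_rot: [0.694, 0.72, -0.007, -0.007]
ft_force: [3.2, -2.2, -52.3]
grip_width: 0.0119
```

```bash
python3 - <<'E'
from h import *
np.set_printoptions(precision=3,suppress=True)
snap('scene','scene10')
G=lambda f:cv2.cvtColor(np.load('pics/%s.npz'%f)['p'],cv2.COLOR_RGB2GRAY).astype(np.float32)
a=G('scene7')
for f in ('scene0','scene9','scene10'):
    b=G(f)
    for nm,(x0,y0,x1,y1) in dict(barL=(180,203,205,232),frontL=(172,205,190,225),back=(210,240,285,285),canister=(265,120,310,195),barR=(222,178,238,195)).items():
        h=cv2.createHanningWindow((x1-x0,y1-y0),cv2.CV_32F)
        print(f,nm,np.array(cv2.phaseCorrelate(a[y0:y1,x0:x1].copy(),b[y0:y1,x0:x1].copy(),h)[0]))
print('expected px for +1mm z at barL', proj('scene0',[.527,-.08,.119])-proj('scene0',[.527,-.08,.118]))
E
```

```text
scene0 barL [0.461 0.038]
scene0 frontL [-0.001  0.021]
scene0 back [0.515 0.553]
scene0 canister [0.518 0.496]
scene0 barR [-0.319  0.05 ]
scene9 barL [ 0.506 -0.032]
scene9 frontL [-0.017 -0.115]
scene9 back [0.518 0.55 ]
scene9 canister [0.509 0.514]
scene9 barR [ 0.037 -0.147]
scene10 barL [ 0.501 -0.024]
scene10 frontL [ 0.011 -0.004]
scene10 back [0.472 0.434]
scene10 canister [0.491 0.5  ]
scene10 barR [0.048 0.154]
expected px for +1mm z at barL [-0.061 -0.257]
```

```bash
python3 -m inch '[-1,0,0.5,-0.7,0, -1,0,0.5,-1.5,0, -1,0,0.5,-1.5,0]'
```

```text
clock: 11.0
eef_pos: [0.5272, -0.032, 0.1732]
tool_rot: [0.694, 0.72, -0.008, -0.008]
ft_force: [4.6, -2.9, -58.2]
grip_width: 0.0118
```

```bash
python3 -m inch '[-1,0,0.5,-0.7,0, -1,0,0.5,-1.5,0, -1,0,0.5,-1.5,0]'; python3 - <<'E'
from h import *
for n in ('scene','wrist'):
    g=snap(n,n+'11')['pixels']
g=np.load('pics/scene11.npz')['p']
cv2.imwrite('pics/s11c.png',cv2.resize(g[150:250,160:260,::-1],None,fx=5.5,fy=5.5,interpolation=2))
cv2.imwrite('pics/w11.png',cv2.resize(np.load('pics/wrist11.npz')['p'][80:340,100:420,::-1],None,fx=2.2,fy=2.2,interpolation=2))
E
```

```text
clock: 11.3
eef_pos: [0.5273, -0.032, 0.1734]
tool_rot: [0.694, 0.72, -0.008, -0.008]
ft_force: [5.3, -3.4, -63.8]
grip_width: 0.0116
```

View pics/s11c.png

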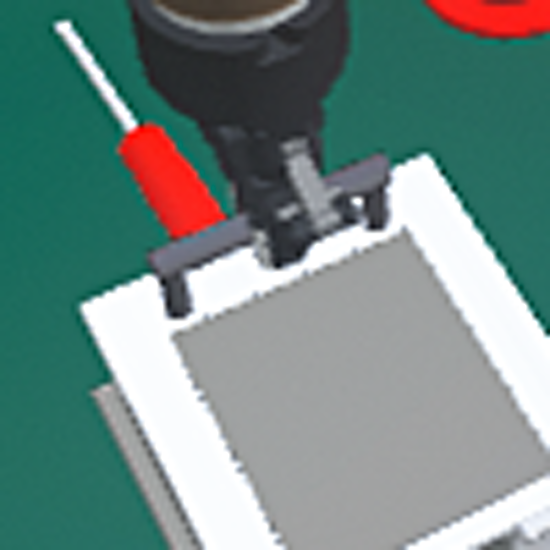

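View pics/w11.png

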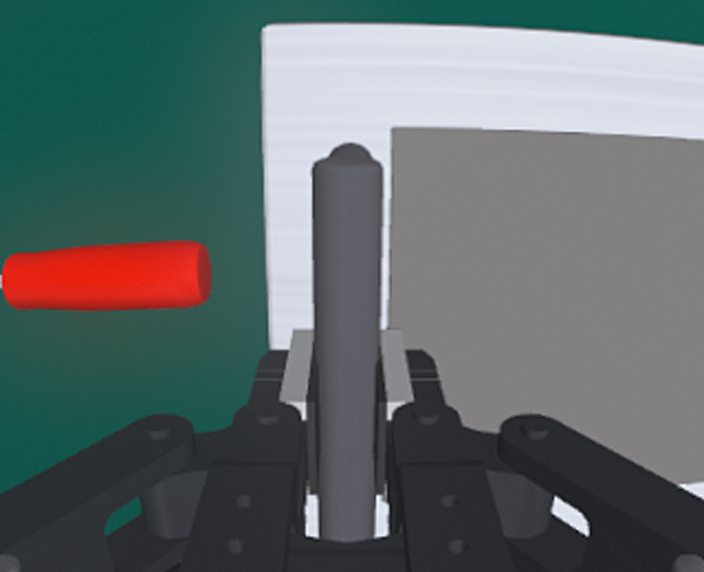

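```bash
python3 -m inch '[-1,0,0,0,0, -1,0,0,0,0, -1,0,0,0,0, -1,0,0,0,0, -1,0,0,0,0, -1,0,0,0,0]'
```

```text
clock: 12.0
eef_pos: [0.5273, -0.032, 0.1734]
tool_rot: [0.694, 0.72, -0.008, -0.008]
ft_force: [4.7, -3.2, -64.2]
grip_width: 0.0117
```

At 64 N held for 0.7 s the lid still hasn't moved. Rather than pull harder, I'll unload, regrasp a little higher, and see whether something about this grasp blocks it.

```bash
python3 -m inch '[-1,0,-2,4,0, -1,0,-4,9,0, -1,0,-5.8,14,0, -1,0,-5.8,14,0]'; python3 -m inch '[0,0,0,0,0, 0,0,0,0,0, 0,0,0,0,0, 0,0,0,0,0]';python3 d.py .527 -.032 .176 92; python3 - <<'E'
from h import *
g=snap('wrist','wrist12')['pixels'];cv2.imwrite('pics/w12.png',g[:,:,::-1])
g=snap('top','top12')['pixels'];cv2.imwrite('pics/t12.png',cv2.resize(g[120:250,160:380,::-1],None,fx=3.5,fy=3.5,interpolation=2))
E
```

```text
clock: 12.4
eef_pos: [0.5261, -0.032, 0.1723]
tool_rot: [0.694, 0.72, -0.001, -0.001]
ft_force: [-7.2, -1.4, -8.5]
grip_width: 0.0118
clock: 12.8
eef_pos: [0.5296, -0.0318, 0.1737]
tool_rot: [0.694, 0.72, 0.002, 0.002]
ft_force: [0.5, -0.3, 0.2]
grip_width: 0.0426
t 12.8 tcp [ 0.5296 -0.0318  0.1737] yaw 92.18318990379 z [ 0.0046  0.     -1.    ] shift mm [-0.0625 -2.6128 -2.3071] F [ 0.5115 -0.3441  0.2273] w 0.04263437675695408
turn units 0.03053165063166574
```

View pics/w12.png

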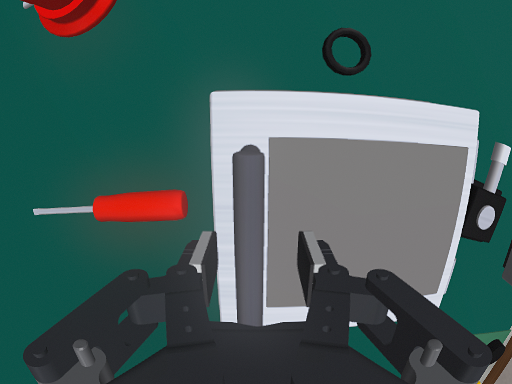

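View pics/t12.png

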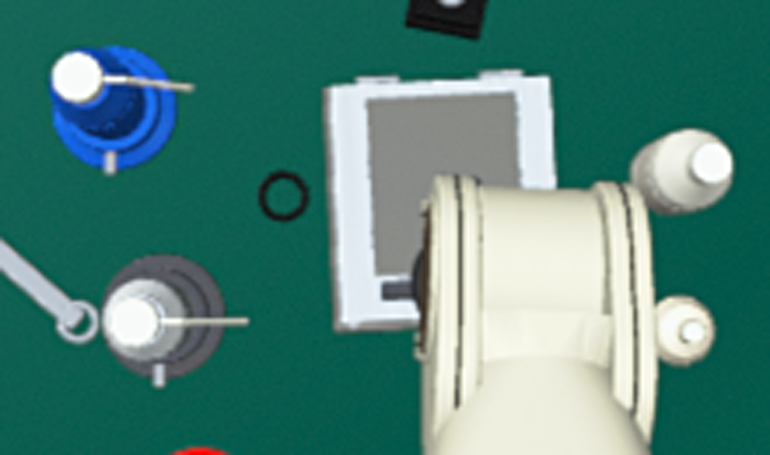

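The release was clean with zero residual force, and the lid was shut throughout. The wrist view shows the bar at column 250 between pads at 205 and 308. I'll regrasp about 7 mm higher and pull again.

```bash
python3 -m inch '[0,0,-3,-5,0, 0,0,-3,-5,0, -1,0,-3,-5,0, -1,0,-3,-5,0, -1,0,-3,-5,0, -1,0,-3,-5,0, -1,0,-3,-5,0, -1,0,-3,-5,0]'; python3 -m inch '[-1,0,0,-1,0, -1,0,0.3,-2,0, -1,0,0.7,-3,0, -1,0,0.7,-3,0]'
```

```text
clock: 13.7
eef_pos: [0.5257, -0.032, 0.1772]
tool_rot: [0.694, 0.72, 0.001, 0.001]
ft_force: [1.9, 1.1, 0.5]
grip_width: 0.0121
clock: 14.1
eef_pos: [0.5259, -0.032, 0.1774]
tool_rot: [0.694, 0.72, -0.001, -0.001]
ft_force: [7.6, -0.7, -12.9]
grip_width: 0.0122
```

```bash
python3 -m inch '[-1,0,0.5,-0.7,0, -1,0,1,-1.5,0, -1,0,1,-1.5,0]'; python3 -m inch '[-1,0,0.5,-0.7,0, -1,0,1,-1.5,0, -1,0,1,-1.5,0]';  python3 -m inch '[-1,0,0.5,-0.7,0, -1,0,1,-1.5,0, -1,0,1,-1.5,0]'
```

```text
clock: 14.4
eef_pos: [0.5261, -0.032, 0.1775]
tool_rot: [0.694, 0.72, -0.002, -0.002]
ft_force: [8.3, 0.1, -20.2]
grip_width: 0.0117
clock: 14.7
eef_pos: [0.5262, -0.032, 0.1776]
tool_rot: [0.694, 0.72, -0.003, -0.003]
ft_force: [7.8, -1.2, -26.2]
grip_width: 0.0118
clock: 15.0
eef_pos: [0.5264, -0.032, 0.1776]
tool_rot: [0.694, 0.72, -0.004, -0.004]
ft_force: [8.7, -1.1, -32.0]
grip_width: 0.0117
```

```bash
python3 -m inch '[-0.73,0,0,1,0, -0.73,0,0,2,0, -0.73,0,0,2,0, -0.73,0,0,2,0]'; python3 -m inch '[-0.71,0,0,0,0, -0.71,0,0,0,0]'; python3 -m inch '[-0.69,0,0,0,0, -0.69,0,0,0,0]';  python3 -m inch '[-0.67,0,0,0,0, -0.67,0,0,0,0]'
```

```text
clock: 15.4
eef_pos: [0.5264, -0.032, 0.1775]
tool_rot: [0.694, 0.72, -0.003, -0.003]
ft_force: [6.5, -0.1, -26.3]
grip_width: 0.0117
clock: 15.6
eef_pos: [0.5264, -0.032, 0.1775]
tool_rot: [0.694, 0.72, -0.003, -0.003]
ft_force: [6.6, -0.8, -26.4]
grip_width: 0.0127
clock: 15.8
eef_pos: [0.5264, -0.0319, 0.1788]
tool_rot: [0.694, 0.72, -0.003, -0.003]
ft_force: [2.2, -0.9, -20.5]
grip_width: 0.0133
clock: 16.0
eef_pos: [0.5265, -0.0319, 0.1825]
tool_rot: [0.694, 0.72, -0.002, -0.002]
ft_force: [-6.4, -0.5, -4.7]
grip_width: 0.0141
```

```bash
python3 - <<'E'
from h import *
g=snap('scene','scene13')['pixels']
a=np.load('pics/scene11.npz')['p']
cv2.imwrite('pics/s13.png',np.hstack([cv2.resize(x[150:290,160:290,::-1],None,fx=3,fy=3,interpolation=2) for x in (a,g)]))
E
python3 d.py .527 -.032 .17
```

```text
t 16.05 tcp [ 0.5265 -0.0318  0.1828] yaw 92.16993624904894 z [-0.0047  0.     -1.    ] shift mm [-0.1792  0.598  12.7683] F [-6.1705  0.175  -4.545 ] w 0.014146958533230582
```

View pics/s13.png

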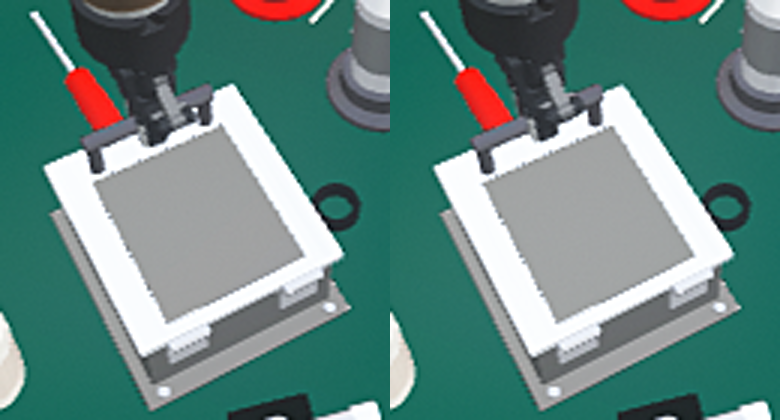

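The fingers slid up the bar and the lid is still shut; the right-hand panel matches the left. So the grip force isn't what blocks it. I'll open, go back to the nominal depth, grip fully, and pull harder within the 120 N limit. The commanded lift caps any jump at the target band.

```bash
python3 -m inch '[-0.4,0,-1,0,0, -0.4,0,-2,5,0, -0.4,0,-3,11,0, -0.4,0,-3,13,0, -0.4,0,-3,13,0]'; python3 d.py .526 -.032 .172 92
```

```text
clock: 16.55
eef_pos: [0.5258, -0.032, 0.1693]
tool_rot: [0.694, 0.72, 0.0, -0.0]
ft_force: [-1.3, -0.0, -0.6]
grip_width: 0.0254
t 16.55 tcp [ 0.5258 -0.032   0.1693] yaw 92.17074003618683 z [-0.  0. -1.] shift mm [-0.011   0.2374 -2.7385] F [-1.3157 -0.0401 -0.6097] w 0.025398574437199804
turn units 0.02845667269780468
```

```bash
python3 -m inch '[-1,0,0,0,0, -1,0,0,0,0, -1,0,0,0,0, -1,0,0,0,0, -1,0,0,0,0, -1,0,0,0,0]'; python3 -m inch '[-1,0,1,-3,0, -1,0,2,-6,0, -1,0,3,-9,0, -1,0,4,-12,0, -1,0,4,-12,0]'
```

```text
clock: 17.15
eef_pos: [0.5259, -0.032, 0.1696]
tool_rot: [0.694, 0.72, 0.0, 0.0]
ft_force: [-1.4, -0.7, 3.1]
grip_width: 0.0123
clock: 17.65
eef_pos: [0.5266, -0.0319, 0.1705]
tool_rot: [0.694, 0.72, -0.005, -0.006]
ft_force: [13.8, -2.3, -54.7]
grip_width: 0.0117
```

```bash
python3 -m inch '[-1,0,2,-1,0, -1,0,3,-2,0, -1,0,4,-3,0, -1,0,4,-3,0]'; python3 -m inch '[-1,0,1,-1.5,0, -1,0,2,-3,0, -1,0,2,-3,0]'
```

```text
clock: 18.05
eef_pos: [0.5272, -0.0319, 0.1707]
tool_rot: [0.694, 0.72, -0.009, -0.009]
ft_force: [8.7, -2.6, -61.9]
grip_width: 0.0122
clock: 18.35
eef_pos: [0.5275, -0.0317, 0.1724]
tool_rot: [0.694, 0.72, -0.01, -0.011]
ft_force: [6.6, -2.9, -64.0]
grip_width: 0.0117
```

```bash
python3 -m inch '[-1,0,0,0,0, -1,0,0,0,0]'; python3 - <<'E'
from h import *
g=snap('scene','scene14')['pixels']
a=np.load('pics/scene11.npz')['p']
cv2.imwrite('pics/s14.png',np.hstack([cv2.resize(x[150:290,160:290,::-1],None,fx=3,fy=3,interpolation=2) for x in (a,g)]))
g=snap('wrist','wrist14')['pixels'];cv2.imwrite('pics/w14.png',cv2.resize(g[80:340,100:420,::-1],None,fx=2.2,fy=2.2))
E
python3 d.py .527 -.032 .17
```

```text
clock: 18.55
eef_pos: [0.5275, -0.0317, 0.1724]
tool_rot: [0.694, 0.72, -0.01, -0.011]
ft_force: [7.5, -3.3, -63.8]
grip_width: 0.0116
t 18.65 tcp [ 0.5275 -0.0318  0.1724] yaw 92.13398884613132 z [-0.0295  0.0003 -0.9996] shift mm [-0.235  -0.4211  2.3982] F [  7.2604  -2.2803 -63.6517] w 0.012024186028776352
```

View pics/s14.png

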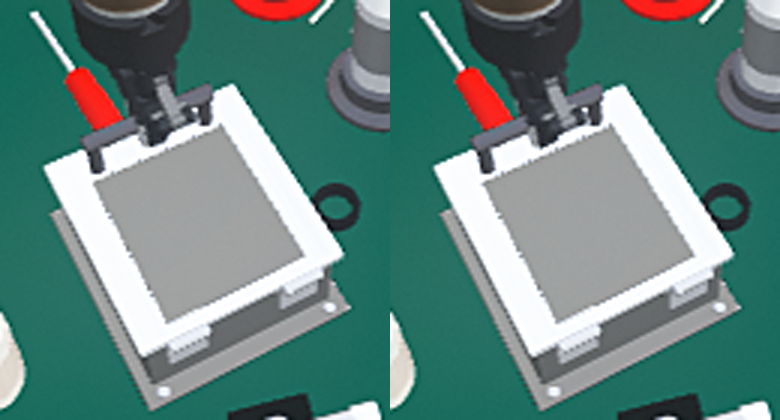

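View pics/w14.png

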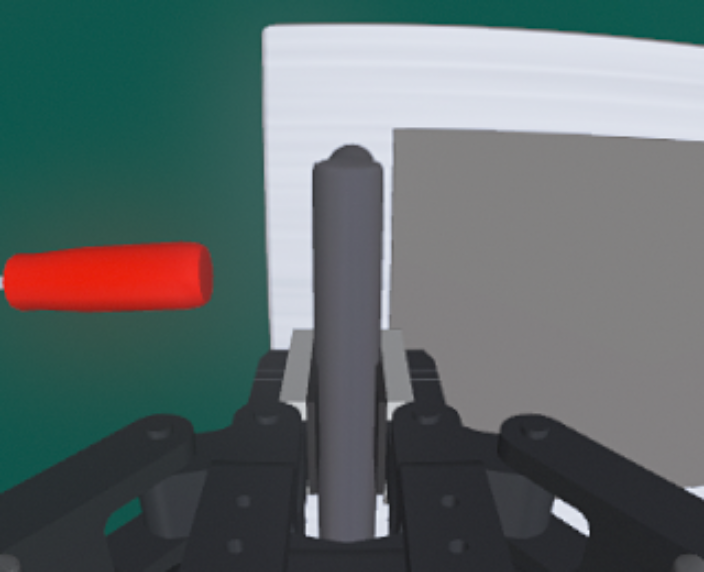

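```bash
python3 - <<'E'
from h import *
np.set_printoptions(precision=3,suppress=True)
G=lambda f:cv2.GaussianBlur(cv2.cvtColor(np.load('pics/%s.npz'%f)['p'],cv2.COLOR_RGB2GRAY).astype(np.float32),(0,0),1)
P=dict(barL=(180,196,204,216),lidcornerL=(168,196,190,222),lidcornerR=(238,172,262,196),hinge=(216,250,250,285),stage=(232,280,290,315))
ref=G('scene13')
for f in ('scene0','scene7','scene11','scene14'):
    b=G(f)
    for n,(x0,y0,x1,y1) in P.items():
        W=np.eye(2,3,dtype=np.float32)
        try:
            cc,W=cv2.findTransformECC(ref[y0:y1,x0:x1].copy(),b[y0:y1,x0:x1].copy(),W,cv2.MOTION_TRANSLATION,(3,200,1e-6))
            print(f,n,W[:,2],round(cc,4))
        except Exception as e: print(f,n,'x')
o=sensors.get_obs();print(o['ft_force'],o['ft_torque'],o['tau'])
E
```

```text
scene0 barL [0.005 0.051] 0.9977
scene0 lidcornerL [-0.053 -0.01 ] 0.9998
scene0 lidcornerR [ 0.014 -0.027] 0.9999
scene0 hinge [ 0.016 -0.   ] 0.9992
scene0 stage [-0.015  0.001] 0.9997
scene7 barL [ 0.012 -0.006] 0.9999
scene7 lidcornerL [0.007 0.015] 1.0
scene7 lidcornerR [-0.012 -0.013] 1.0
scene7 hinge [ 0.013 -0.004] 1.0
scene7 stage [0.001 0.001] 1.0
scene11 barL [ 0.006 -0.22 ] 0.9951
scene11 lidcornerL [-0.051 -0.173] 0.9992
scene11 lidcornerR [-0.557 -1.14 ] 0.9913
scene11 hinge [0.03 0.  ] 0.9998
scene11 stage [ 0.007 -0.001] 1.0
scene14 barL [ 0.016 -0.201] 0.9954
scene14 lidcornerL [-0.041 -0.156] 0.9995
scene14 lidcornerR [ 0.041 -0.088] 0.9981
scene14 hinge [0.024 0.001] 0.9999
scene14 stage [ 0.005 -0.002] 1.0
[  7.26   -2.28  -63.652] [-0.458 -1.527 -0.119] [  1.07  -75.271  39.858   3.351   0.539  -0.066]
```

The sub-pixel comparison shows the lid does rise elastically by about 0.7 mm under 64 N and returns on release. I'll check the motion at several points of the lid for asymmetry or a blocked spot.

```bash
python3 - <<'E'
from h import *
np.set_printoptions(precision=3,suppress=True)
G=lambda f:cv2.GaussianBlur(cv2.cvtColor(np.load('pics/%s.npz'%f)['p'],cv2.COLOR_RGB2GRAY).astype(np.float32),(0,0),1)
P=dict(frontL=(168,192,186,228),frontR=(234,172,268,200),plateFL=(184,200,206,226),plateFR=(234,188,256,210),midL=(172,224,200,252),midR=(246,200,280,232),backL=(196,244,224,286),backR=(250,222,288,262))
ref=G('scene13')
for f in ('scene7','scene14'):
    b=G(f)
    for n,(x0,y0,x1,y1) in P.items():
        W=np.eye(2,3,dtype=np.float32)
        cc,W=cv2.findTransformECC(ref[y0:y1,x0:x1].copy(),b[y0:y1,x0:x1].copy(),W,cv2.MOTION_TRANSLATION,(3,300,1e-7))
        print(f,n,W[:,2],round(cc,4))
g=np.load('pics/scene13.npz')['p']
cv2.imwrite('pics/z1.png',cv2.resize(g[165:290,165:295,::-1],None,fx=4.5,fy=4.5,interpolation=cv2.INTER_LANCZOS4))
g=np.load('pics/wrist5.npz')['p']
cv2.imwrite('pics/z2.png',cv2.resize(g[80:260,220:420,::-1],None,fx=3,fy=3,interpolation=cv2.INTER_LANCZOS4))
E
```

```text
scene7 frontL [0.008 0.011] 1.0
scene7 frontR [-0.01  -0.009] 1.0
scene7 plateFL [0.002 0.008] 0.9999
scene7 plateFR [0.016 0.011] 1.0
scene7 midL [0.305 0.767] 0.9967
scene7 midR [-0.001  0.   ] 1.0
scene7 backL [0.003 0.   ] 1.0
scene7 backR [ 0.012 -0.013] 1.0
scene14 frontL [-0.044 -0.14 ] 0.9993
scene14 frontR [-0.04  -0.228] 0.9983
scene14 plateFL [ 0.027 -0.165] 0.9855
scene14 plateFR [0.487 0.664] 0.9992
scene14 midL [0.333 0.674] 0.9994
scene14 midR [ 0.036 -0.027] 0.9999
scene14 backL [ 0.001 -0.001] 0.9999
scene14 backR [ 0.016 -0.   ] 0.9998
```

View pics/z1.png

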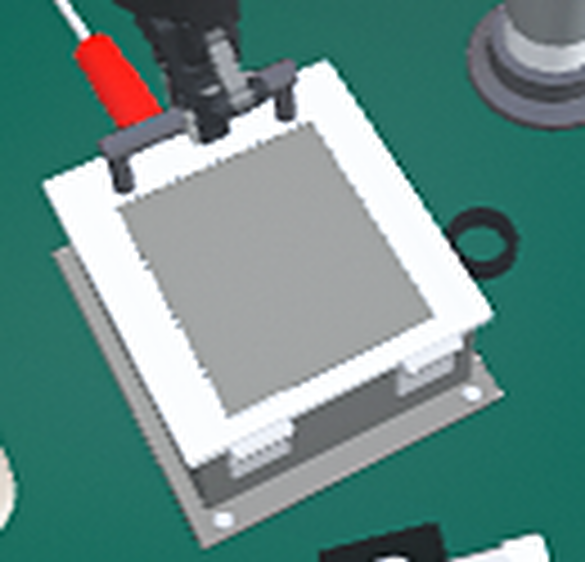

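View pics/z2.png

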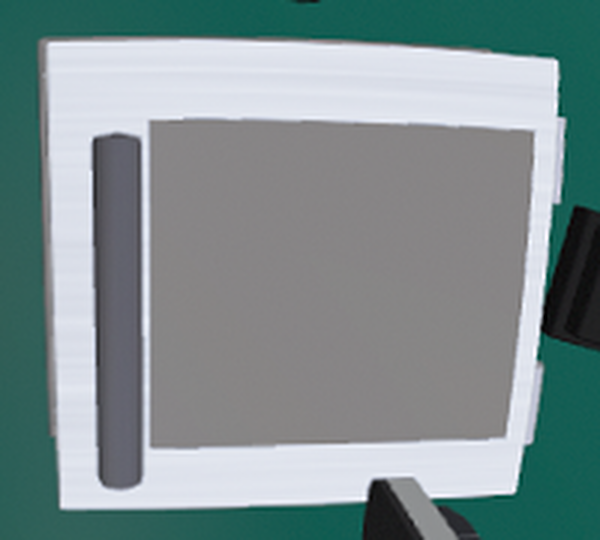

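```bash
python3 - <<'E'
from h import *
np.set_printoptions(precision=3,suppress=True)
G=lambda f:cv2.GaussianBlur(cv2.cvtColor(np.load('pics/%s.npz'%f)['p'],cv2.COLOR_RGB2GRAY).astype(np.float32),(0,0),1)
P=dict(cap=(278,122,306,144),straw=(258,138,280,162),body=(270,160,310,196),red=(236,90,270,130),ring=(262,208,284,230))
ref=G('scene0')
for f in ('scene3','scene4','scene14'):
    b=G(f)
    for n,(x0,y0,x1,y1) in P.items():
        W=np.eye(2,3,dtype=np.float32)
        try:
            cc,W=cv2.findTransformECC(ref[y0:y1,x0:x1].copy(),b[y0:y1,x0:x1].copy(),W,cv2.MOTION_TRANSLATION,(3,300,1e-7));print(f,n,W[:,2],round(cc,4))
        except Exception: print(f,n,'x')
print(proj('scene0',[.508,.183,.18])-proj('scene0',[.508,.183,.174]))
E
```

```text
scene3 cap [-0.738  6.2  ] 0.8115
scene3 straw [0.091 1.432] 0.9362
scene3 body [0.009 0.003] 1.0
scene3 red [ 0.006 -0.029] 0.9999
scene3 ring [0.007 0.003] 1.0
scene4 cap [ 0.011 -0.015] 0.9999
scene4 straw [ 0.027 -0.023] 0.9985
scene4 body [0.001 0.001] 1.0
scene4 red [ 0.009 -0.025] 0.9999
scene4 ring [ 0.005 -0.005] 1.0
scene14 cap [ 0.019 -0.056] 0.9992
scene14 straw [ 0.117 -0.135] 0.9771
scene14 body [-0.    -0.003] 0.9997
scene14 red [-0.001 -0.06 ] 0.9991
scene14 ring [ 0.033 -0.027] 0.9995
[ 0.226 -1.848]
```

```bash
python3 - <<'E'
from h import *
np.set_printoptions(precision=3,suppress=True)
G=lambda f:cv2.GaussianBlur(cv2.cvtColor(np.load('pics/%s.npz'%f)['p'],cv2.COLOR_RGB2GRAY).astype(np.float32),(0,0),1)
P=dict(frontL=(168,192,186,228),bar=(180,196,204,216),frontR=(234,172,268,200))
ref=G('scene7')
for f in ('scene0','scene8','scene9','scene10','scene11','scene13','scene14'):
    b=G(f);r=[]
    for n,(x0,y0,x1,y1) in P.items():
        W=np.eye(2,3,dtype=np.float32)
        cc,W=cv2.findTransformECC(ref[y0:y1,x0:x1].copy(),b[y0:y1,x0:x1].copy(),W,cv2.MOTION_TRANSLATION,(3,300,1e-7));r+=[W[1,2]]
    print(f,np.array(r))
E
```

```text
scene0 [0.015 0.073 0.021]
scene8 [-0.04  -0.026 -0.075]
scene9 [-0.047 -0.026 -0.102]
scene10 [-0.077 -0.078 -0.142]
scene11 [-0.18  -0.204 -0.308]
scene13 [-0.011  0.005  0.009]
scene14 [-0.141 -0.173 -0.215]
```

Lid rise grows faster than force (36 N: 0.15 mm, 52 N: 0.35 mm, 64 N: 0.75 mm), so the seal is near yielding, but friction slips at about 64 N. Pushing toward the hinge adds opening moment without using up vertical friction, so I'll add +x.

```bash
python3 -m inch '[-1,0,2,-0.5,0, -1,0,4,-1,0, -1,0,6,-1.5,0, -1,0,6,-1.5,0]'; python3 d.py .527 -.032 .17
```

```text
clock: 19.05
eef_pos: [0.5283, -0.0317, 0.1723]
tool_rot: [0.694, 0.72, -0.015, -0.015]
ft_force: [-5.7, -3.7, -58.6]
grip_width: 0.012
t 19.05 tcp [ 0.5283 -0.0317  0.1723] yaw 92.11486206697356 z [-0.0421 -0.0002 -0.9991] shift mm [-0.2284 -1.2583  2.3498] F [ -5.7325  -3.6695 -58.5577] w 0.01195813304391083
```

```bash
python3 -m inch '[-1,0,2,-1,0, -1,0,4,-2,0, -1,0,6,-3,0, -1,0,6,-3,0]'; python3 d.py .527 -.032 .17
```

```text
clock: 19.45
eef_pos: [0.5293, -0.0317, 0.1726]
tool_rot: [0.694, 0.72, -0.019, -0.02]
ft_force: [-15.9, -3.3, -61.2]
grip_width: 0.0116
t 19.45 tcp [ 0.5293 -0.0317  0.1726] yaw 92.09286173543323 z [-0.0552 -0.0005 -0.9985] shift mm [-0.2231 -2.1444  2.6729] F [-15.8822  -3.3055 -61.2487] w 0.011649631419202527
```

```bash
python3 -m inch '[-1,0,1,-0.7,0, -1,0,2,-1.4,0, -1,0,2,-1.4,0]'; python3 - <<'E'
from h import *
np.set_printoptions(precision=3,suppress=True)
snap('scene','scene15')
G=lambda f:cv2.GaussianBlur(cv2.cvtColor(np.load('pics/%s.npz'%f)['p'],cv2.COLOR_RGB2GRAY).astype(np.float32),(0,0),1)
P=dict(frontL=(168,192,186,228),bar=(180,196,204,216),frontR=(234,172,268,200))
ref=G('scene7')
b=G('scene15');r=[]
for n,(x0,y0,x1,y1) in P.items():
        W=np.eye(2,3,dtype=np.float32)
        cc,W=cv2.findTransformECC(ref[y0:y1,x0:x1].copy(),b[y0:y1,x0:x1].copy(),W,cv2.MOTION_TRANSLATION,(3,300,1e-7));r+=[W[1,2]]
print(np.array(r))
o=sensors.get_obs();print(o['ft_force'],o['ft_torque'])
E
```

```text
clock: 19.75
eef_pos: [0.5326, -0.0316, 0.1833]
tool_rot: [0.694, 0.72, -0.017, -0.017]
ft_force: [-33.9, -1.9, 7.6]
grip_width: 0.0121
[-2.716 -2.589 -2.96 ]
[-34.31   -1.669   8.501] [-0.428  7.39   0.041]
```

It broke free without flying open: the front edge moved about 2.8 px, roughly 0.07 rad. Now I'll ease out the excess +x push and lift along the arc.

```bash
python3 -m inch '[-1,0,-2,0,0, -1,0,-4,0,0, -1,0,-6,-1,0, -1,0,-8,-2,0, -1,0,-8,-2,0]'; python3 d.py .534 -.032 .19; python3 - <<'E'
from h import *
g=snap('scene','scene16')['pixels']
cv2.imwrite('pics/s16.png',cv2.resize(g[140:290,150:300,::-1],None,fx=4,fy=4,interpolation=2))
E
```

```text
clock: 20.3
eef_pos: [0.5342, -0.0316, 0.1921]
tool_rot: [0.694, 0.72, -0.007, -0.007]
ft_force: [-15.4, -1.4, 0.8]
grip_width: 0.0116
t 20.3 tcp [ 0.5342 -0.0316  0.1921] yaw 92.13728777499934 z [-0.0191 -0.0002 -0.9998] shift mm [-0.4161 -0.1598  2.0738] F [-15.4293  -1.361    0.8203] w 0.011643638832346495
```

View pics/s16.png

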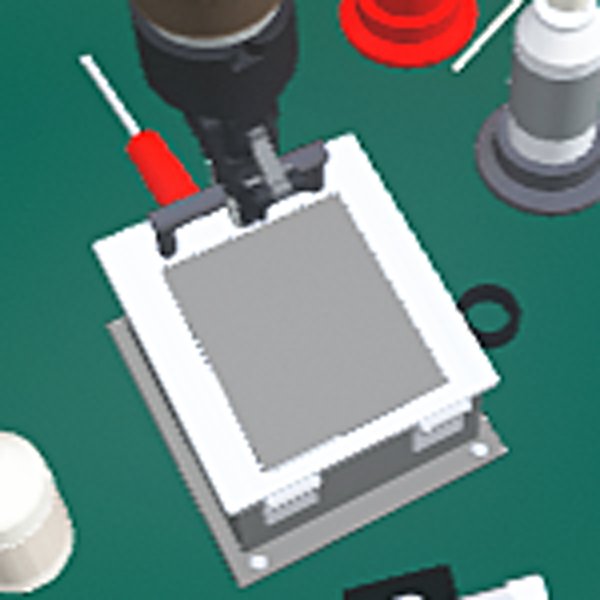

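```bash
cat > th.py <<'E'
import sys
from h import *
f=sys.argv[1]
G=lambda f:cv2.GaussianBlur(cv2.cvtColor(np.load('pics/%s.npz'%f)['p'],cv2.COLOR_RGB2GRAY).astype(np.float32),(0,0),.7)
a=G('scene7');b=G(f)
def corner(th,s):
    c,sn=np.cos(th),np.sin(th); y=np.radians(2)
    X=-.172*c+.010*sn; Z=.074+.010*c+.172*sn; Y=s*.08
    return np.array([.676+X*np.cos(y)-Y*np.sin(y),-.028+X*np.sin(y)+Y*np.cos(y),Z])
for s in (-1,1):
    p0=proj('scene0',corner(0,s)).round().astype(int)
    t=a[p0[1]-9:p0[1]+10,p0[0]-9:p0[0]+10]
    w=b[p0[1]-27:p0[1]+20,p0[0]-20:p0[0]+21]
    r=cv2.matchTemplate(w,t,cv2.TM_CCOEFF_NORMED);_,m,_,l=cv2.minMaxLoc(r)
    d=np.array([l[0]-11,l[1]-18])
    ths=np.arange(0,.4,.005);pr=np.array([proj('scene0',corner(q,s))-proj('scene0',corner(0,s)) for q in ths])
    i=np.argmin(np.linalg.norm(pr-d,axis=1));print('corner',s,p0,'moved',d,round(m,3),'theta~',ths[i],'pred',pr[i].round(1))
E
python3 th.py scene16; python3 -m inch '[-1,0,-3,0,0, -1,0,-5,-0.5,0, -1,0,-5,-0.5,0, -1,0,-5,-0.5,0]'; python3 - <<'E'
from h import *
snap('scene','scene17')
E
python3 th.py scene17; python3 d.py .534 -.032 .19
```

```text
corner -1 [173 204] moved [-1 -5] 0.992 theta~ 0.14 pred [-1.3 -4.9]
corner 1 [237 177] moved [ 0 -5] 0.975 theta~ 0.13 pred [ 0.2 -4.9]
clock: 20.75
eef_pos: [0.5344, -0.0316, 0.1943]
tool_rot: [0.694, 0.72, -0.002, -0.002]
ft_force: [-6.1, 0.6, -6.1]
grip_width: 0.0115
corner -1 [173 204] moved [-2 -5] 0.992 theta~ 0.15 pred [-1.3 -5.2]
corner 1 [237 177] moved [ 1 -5] 0.966 theta~ 0.135 pred [ 0.3 -5.1]
t 20.8 tcp [ 0.5344 -0.0316  0.1943] yaw 92.16361734179833 z [-0.0069  0.     -1.    ] shift mm [-0.4169 -0.3668  4.3412] F [-6.7828 -0.3071 -5.8195] w 0.011842732940306798
```

The lid angle reads about 0.14 to 0.15 rad from both corners. I'll hold to check it's at rest, then look once more.

```bash
python3 -m inch '[-1,0,0,0,0, -1,0,0,0,0, -1,0,0,0,0, -1,0,0,0,0, -1,0,0,0,0, -1,0,0,0,0]'; python3 - <<'E'
from h import *
g=snap('scene','scene18')['pixels'];cv2.imwrite('pics/s18.png',g[:,:,::-1])
print(abs(sensors.get_obs()['joint_vel']).max())
E
python3 th.py scene18
```

```text
clock: 21.4
eef_pos: [0.5344, -0.0316, 0.1943]
tool_rot: [0.694, 0.72, -0.002, -0.003]
ft_force: [-6.3, 0.6, -5.9]
grip_width: 0.012
0.0013581253337402843
corner -1 [173 204] moved [-2 -5] 0.992 theta~ 0.15 pred [-1.3 -5.2]
corner 1 [237 177] moved [ 1 -5] 0.966 theta~ 0.135 pred [ 0.3 -5.1]
```

View pics/s18.png

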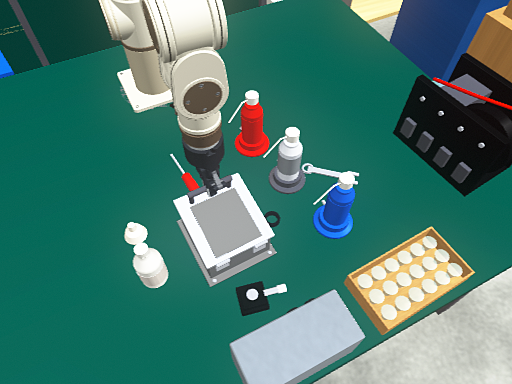

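The gripper is holding the lid ajar by the bar at (210,190). The silver cap is up at (292,132), and the bystanders are where they started. Handing in.

```bash
python3 -c "
from workcell import order
print(order.job_done())"
```

```text
the job is handed in; nothing more can be done
None
```

I pressed the silver canister's cap to its hard stop (about 6 mm, 6.9 N) with the lid shut, and it sprang back fully. I then gripped the lid by its bar, broke the seal and handed in at about 21.5 s, still holding the lid ajar.

**Last checks:**
- **Lid:** both front corners put it at about 0.135–0.15 rad (front edge roughly 25 mm up). The tool stayed put over a 0.6 s hold.
- **Grip and surroundings:** the fingers held the bar with about 8 N on the tool. By eye, the cap is up and the bystanders look unmoved.

**What disagreed:**
- **Seal strength:** it did not yield at the stated 17 N. It gave way only after the last reading of about 61 N up plus 16 N toward the hinge. The cause is unexplained.
- **Fingers slipping:** the fingers slid up the bar once, when I eased the grip as a test, and about 1.5 mm at around 64 N. I regrasped twice; the lid stayed shut through all of it.
- **Force limits:** the wrist force stayed well under 120 N. If finger loads count toward the 40 N limit on the arm or gripper body, this pull exceeded it; I took that limit not to include the fingers.

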